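# Slide the caddy lid shut and lock it with the pin

### The arm

A 7-joint arm with a two-finger parallel gripper is mounted at the origin on the work surface. World frame = base frame: x ahead of the robot, y to its left, z up, the work surface at z = 0. Lengths are in mm, angles in rad, forces in N, time in s.
With the tool pointing down it reaches from about 350 to 900 mm from the base axis. Payload 8.1 kg.
Tool frame: the origin (TCP) lies midway between the tips of the shut fingers; the grasp point (between the pads) lies 19 mm behind it; z points along the fingers, x is the direction in which the jaws open and shut, and the axes are right-handed (so a half turn about z gives the same grasp; the last joint's range is limited). The gripper opens to 92 mm and grips with 3 to 60 N. Pads are 19 mm wide; open, the fingers measure 130 mm over their backs; the gripper's body (75 mm by 190 mm) begins 47 mm behind the grasp point.
Start: joints at [1.01, 0.434, 0.025, 1.573, -0.012, 1.134, -0.075], TCP at [276.215, -560.667, 226.742] pointing down, gripper open.
Joint ranges: [-2.62, 2.62], [-0.44, 2.09], [-1.27, 1.32], [0.08, 2.57], [-1.32, 4.46], [0.12, 2], [-2.74, 2.74]. Speed limits (rad/s): [2.22, 2.22, 3.01, 3.01, 3.14, 3.14, 3.14].

### API

Orientations are given as a unit quaternion [w, x, y, z].
In Python, from workcell import bot gives the robot as it stands.
- The arm moves only by the shell command python3 -m handwheel 'ROWS' [FORCE]. ROWS is JSON, a list of rows, each an object of numbers: "dx", "dy", "dz": the shift along the tool's x, y, z in mm; "ax", "ay", "az": the turn, a rotation vector about the tool's x, y, z in degrees; "hand": the finger opening in mm, from 0 to 91.8. A call has 1 to 8 rows; each row is the pose to reach, as a shift and turn from the pose measured when the call began, along the tool's axes at that moment; what a row does not reach only later rows make up. A row lasts 1/12 s, in which the tool goes at most 41.7 mm and 7.16 degrees, less where a joint would pass 70% of its speed; a pose out of reach is approached as far as the arm can. A call with a gripper value outside its range is refused whole. The fingers move at their own pace and stop on an object; FORCE is the grip in N (left out, the last holds). Time passes only in rows, so rows that repeat a pose let the fingers close. It gives the time, the measured TCP pose, the force and the opening at its end, in the units of the state.
- bot.get_obs(): the state, without advancing time (a new reading comes with each control period).
- bot.grab_frame(name): name is "scene" or "side" or "wrist"; returns a dict with "image" (400x640x3 uint8, blue, green, red), "z_map" (400x640 float32, mm along the optical axis (not along the pixel's ray), 0 where there is no reading), "vertical_fov" (degrees; the focal length in pixels is half the picture's height over the tangent of half this angle, whatever the lens; pixels are square), "cx", "cy" (the principal point, pixels), "R" (3x3) and "t" (3): a world point X has camera coordinates R X + t; the wrist camera has in their place "mount" (4x4, takes a point from camera to tool coordinates, whose origin is the TCP and whose axes are the tool frame's). Camera axes: x right, y down, z forward; pixel columns grow to the right and rows downward; lengths in mm; the calibration is good to about 2 mm. The wrist camera is an equidistant fisheye: a pixel r from the principal point sees the ray r / f radians off the axis. A picture is of the moment at which its call begins: read the wrist's pose just before it.
- bot.finish_job(): hands the job in, once; it reports no verdict.
The state is a dict: "clock": time; "joint_positions": joint angles; "joint_vel": joint speeds; "joint_efforts": joint torques, N m; "ee_pos": TCP position; "orientation": TCP orientation; "ft_force": force on the tool from outside, world axes, zero at the start; "wrist_torque": the same for the moment, N m; "finger_gap": opening from 0.0 (shut) to 1.0 (fully open).
Only numpy, scipy, OpenCV 4.12 (cv2) and the standard library are available. Lean on these libraries where they do the work, as an engineer would, in place of code of your own. Each camera call takes 0.05 s, during which the arm holds its last target. There are 200 camera calls.

### The job

Slide the white lid of the tilted green caddy fully shut, then take the red-handled steel pin out of its wooden rest and push it through the hole in the lid's tongue and the hole in the caddy's lug under it, fully home with its collar flush on the lid. Let go of it there, and leave the other things on the counter where they are.

Things in the scene. Friction and masses are not known exactly. Their poses are not given: they have to be found in the camera images.
- caddy: Green plastic caddy, fixed, 140 x 180 x 110 mm, tilted 35 degrees to the front. Origin: mouth of the lid's pin hole when the lid is shut, on the lid's top, about 110 mm above the counter. z: the hole's axis, out of the hole (35 degrees from vertical, leaning to the front); x: up the slope, the way the lid opens; y: level, across. Guide strips at y = +-86 mm, x over 27 mm, rise 5 mm over the lid.
- lug_hole (a point): Mouth of the pin hole in the lug, a 60 mm wide, 10 mm thick green flange fixed to the caddy's front rim. It lies 6 mm under the caddy's origin, on the same axis, and 27 mm in front of the caddy's front wall; free space below. The holes in the lug and in the lid's tongue are both 12 mm wide and go right through.
- stand: Fixed steel wire stand under the caddy, 150 x 200 mm and up to 125 mm high. Origin on the counter, under the middle of the caddy's lower front edge; z up, x to the back.
- lid (a joint): White sliding lid, 6 mm thick, 160 mm wide with a 60 mm wide tongue in front: how far it is open in m; 0 is shut (the holes in tongue and lug line up), 0.085 is the most. It slides stiffly (about 3 N) along the caddy's x and stays where it is left.
- lid_ridge (a point): Centre of the top of the orange grip ridge on the lid. The ridge is 12 mm thick along the caddy's x, 64 mm long along its y, and rises 20 mm above the lid. With the lid shut it stands 95 mm up the slope from the pin hole.
- pin: Loose steel retaining pin, 50 g, that starts upright in the bore of the wooden rest. Origin: the centre of the underside of its collar; z points up along it to the handle. Shank 9 mm thick and 44 mm long below the origin, tapered over the last 7 mm; collar 26 mm wide and 4 mm thick; above it a round red handle 16 mm thick, from 4 to 38 mm above the origin.
- pin_tip (a point): The pin's pointed end, 44 mm below its origin along its axis.
- pin_rest: Fixed wooden block, 70 x 80 x 50 mm, with a 12 mm bore through its middle in which the pin starts, collar on its top. Origin: the centre of its underside.
- tray: Shallow aluminium tray, 130 x 220 x 18 mm, origin under its centre; a bystander.
- bowl: Yellow melamine bowl on the tray, 104 mm wide, 45 mm high, origin under its centre; a bystander.
- spatula: Wooden spatula lying on the counter, 280 mm long along its x, handle to -x; a bystander.
- mug: Steel mug, 76 mm wide, 85 mm high, handle at its +y, origin under its centre; a bystander.
- jar: Amber glass jar on the cork trivet, 70 mm wide, 100 mm high, origin under its centre; a bystander.
- soap: Soap bottle, 60 mm wide, 160 mm high, origin under its centre; a bystander.
- trivet: Round cork trivet, 120 mm wide, 12 mm thick, origin under its centre; a bystander.

How it is judged (in metres and radians):
On the way:
1. the lid is slid shut (within 4 mm) (value of joint lid below 0.004 m), for 0.2 s.
At the end, for the whole second after the job is handed in: The lid is shut within 4 mm; the pin passes through lid and lug, its axis within 4 mm of the hole's centre and 0.15 rad of the hole's axis, its collar within 4 mm of the lid's top surface; it is at rest and released (value of joint lid below 0.004 m and x of pin in the frame of caddy between -0.004 and 0.004 m and y of pin in the frame of caddy between -0.004 and 0.004 m and z of pin in the frame of caddy between -0.004 and 0.004 m and z of pin_tip in the frame of caddy below -0.035 m and angle between the z axis of pin and the z axis of caddy, either way round below 0.15 rad and linear speed of pin below 0.02 m/s); the robot touches nothing.
It fails at once if a bystander (tray, bowl, spatula, mug, jar, soap bottle, trivet) is moved by more than 40 mm (distance of any of tray, bowl, spatula, mug, jar, soap, trivet from where it was at the start of the episode above 0.04 m).
It also fails if it takes over 59 s, if anything falls off the work surface, if the arm or the gripper's body presses on something with over 40 N, if the wrist force passes 120 N, or if a joint passes its speed limit or range.

## Working session

There is one attempt and no reset: what is moved stays moved. The work goes in short steps, Python scripts to look and compute and a shell command to move; the robot and the scene stay as the last step left them, time stands still between calls to the robot, and variables do not carry over. Pictures are saved under pics/ and viewed, about 8 in all and at most 12, crops included, and the job is handed in when it is done.

```bash
ls; mkdir -p pics; cat > h.py <<'E'
import numpy as np, cv2
from workcell import bot
from scipy.spatial.transform import Rotation as Rn
def save(n,f): cv2.imwrite(f'pics/{n}.png',f['image']); 
def grab(n):
    f=bot.grab_frame(n); f['f']=200/np.tan(np.radians(f['vertical_fov']/2)); return f
def cloud(f):
    v,u=np.mgrid[0:400,0:640]; z=f['z_map']
    P=np.stack([(u-f['cx'])/f['f']*z,(v-f['cy'])/f['f']*z,z],-1)
    P=(P-np.asarray(f['t']))@np.asarray(f['R']); P[z==0]=np.nan; return P
def tool():
    o=bot.get_obs(); q=o['orientation']; return np.array(o['ee_pos']),Rn.from_quat([q[1],q[2],q[3],q[0]]).as_matrix()
E
python3 - <<'E'
from h import *
o=bot.get_obs(); print({k:o[k] for k in ('clock','ee_pos','orientation','finger_gap')})
for n in ('scene','side'):
    f=grab(n); save(n,f); np.savez(n,P=cloud(f),im=f['image']); print(n,f['f'],-np.array(f['R']).T@f['t'])
E
```

```text
pics
{'clock': 0.0, 'ee_pos': array([ 275.9503863 , -560.24796896,  225.95090732]), 'orientation': array([-3.23776915e-04,  8.49088749e-01, -5.28249662e-01, -6.97703325e-04]), 'finger_gap': 1.0023272433654238}
scene 428.9559537510569 [1293.89731027 -563.69040215  898.46724193]
side 479.6017266882647 [ 167.95376789  797.61466571 1163.01826912]
```

View pics/scene.png

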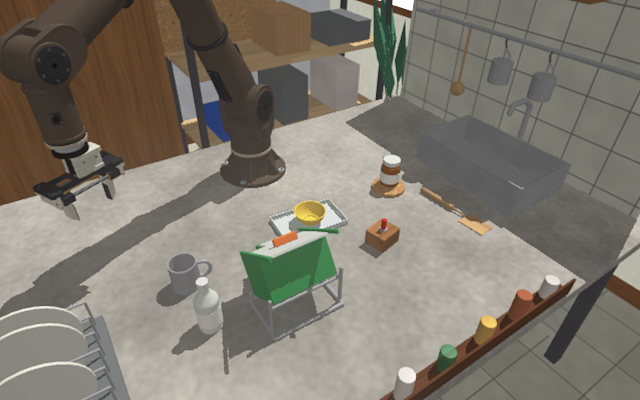

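View pics/side.png

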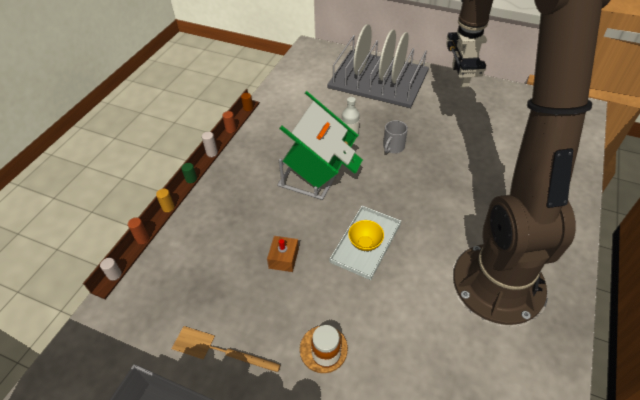

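The side view shows the lid around (325,130), its ridge at (323,130), the tongue hole near (345,153), the lug at (355,162) and the pin at (282,244). The scene view shows the caddy from behind, the mug and soap bottle on its right-hand side, and the rest at (383,235).

```bash
python3 - <<'E'
from h import *
d=np.load('side.npz'); P=d['P']; im=d['im']; hsv=cv2.cvtColor(im,cv2.COLOR_BGR2HSV)
H,S,V=[hsv[...,i].astype(int) for i in range(3)]
ok=np.isfinite(P).all(-1)
def box(a,b,c,e):
    m=np.zeros(H.shape,bool); m[b:e,a:c]=1; return m&ok
roi=box(275,85,370,200)
white=roi&(S<40)&(V>150)&(P[...,2]>95)&(P[...,2]<260); n,l,st,_=cv2.connectedComponentsWithStats(white.astype(np.uint8)); white=l==(1+st[1:,4].argmax())
W=P[white]
for _ in range(3):
    c=W.mean(0); nn=np.linalg.svd(W-c,full_matrices=False)[2][2]; nn*=np.sign(nn[2]); r=(W-c)@nn; W=W[abs(r)<4]
print('lid c',c,'n',nn,'tilt',np.degrees(np.arccos(nn[2])),r.std(),len(W), st[:,:])
h=nn.copy();h[2]=0;h/=np.linalg.norm(h)
z=np.array([h[0]*np.sin(.6109),h[1]*np.sin(.6109),np.cos(.6109)]); y=np.cross(z,[-h[0],-h[1],0]);y/=np.linalg.norm(y); x=np.cross(y,z); print('x',x,'y',y,'z',z)
q=(W-c)@np.c_[x,y,z]; print('lid extents',q.min(0),q.max(0),np.percentile(q,[2,50,98],0))
o=roi&(H<15)&(S>150)&(V>120); O=(P[o]-c)@np.c_[x,y,z]; print('ridge',len(O),np.percentile(O,[3,50,97],0))
g=roi&(H>45)&(H<85)&(S>120); G=(P[g]-c)@np.c_[x,y,z]; 
t=G[(abs(G[:,2])<15)]; print('green near plane',np.percentile(t,[1,99],0))
print('lug',np.percentile(t[t[:,0]<np.percentile(q[:,0],1)-2],[0,10,50,90,100],0))
np.savez('cad',c=c,R=np.c_[x,y,z])
red=box(260,230,305,265)&((H<8)|(H>172))&(S>180)&(V>90); R=P[red]; print('pin red',len(R),np.percentile(R,[2,50,98],0)); v,u=np.where(red);print(u.min(),u.max(),v.min(),v.max())
wd=box(260,230,305,275)&(H<20)&(P[...,2]>46)&(P[...,2]<54)&~red; print('rest top',wd.sum(),cv2.minAreaRect(P[wd][:,:2].astype(np.float32)),P[wd].mean(0))
cv2.imwrite('pics/crop.png',np.hstack([cv2.resize(im[85:200,275:370],None,fx=5,fy=5),cv2.resize(im[225:278,255:310],None,fx=5,fy=5,interpolation=2)[:0] if 0 else np.zeros((575,1,3),np.uint8)]))
E
```

```text
lid c [ 603.21693497 -198.40070706  183.78358896] n [-0.57461316  0.00298795  0.81841969] tilt 35.07308971517738 1.812527203662635 1707 [[     0      0    640    400 253927]
 [   343     97     16     24    222]
 [   292    101     63     63   1850]
 [   280    159      1      1      1]]
x [ 0.81912103 -0.00425937  0.57360491] y [ 5.19985845e-03  9.99986481e-01 -5.29439472e-19] z [-0.57359716  0.00298266  0.81913211]
lid extents [-114.43057294  -83.83841038   -4.02597186] [82.15523961 76.49323519  4.06094359] [[-1.06760109e+02 -7.72839007e+01 -3.54007356e+00]
 [ 2.12174023e+00  1.52614599e+00  3.87445297e-03]
 [ 7.94460419e+01  7.08514692e+01  3.46083841e+00]]
ridge 82 [[ -2.18967283 -30.21170285   1.09226644]
 [  7.89110774   5.88651123  19.65385921]
 [ 13.56241509  31.1763801   23.26770532]]
green near plane [[-149.34494623  -91.52824813  -14.54519409]
 [ 110.99177226   91.51414906    8.70371433]]
lug [[-1.51828866e+02 -2.84572401e+01 -1.47936502e+01]
 [-1.47483698e+02 -2.40037868e+01 -1.02956203e+01]
 [-1.35374020e+02  4.15221472e+00 -6.79359685e+00]
 [-1.22281806e+02  2.71483643e+01 -3.22638467e+00]
 [-1.12776684e+02  2.97786689e+01 -1.23247680e-01]]
pin red 55 [[576.29879329 121.43079366  51.24350852]
 [581.92574268 151.04705395  81.05968746]
 [590.97534535 156.38066025  92.5280174 ]]
279 284 239 249
rest top 449 ((584.2376708984375, 145.5660858154297), (71.21590423583984, 85.1025390625), 12.719683647155762) [581.5703698  150.27793234  51.13355172]
```

View pics/crop.png

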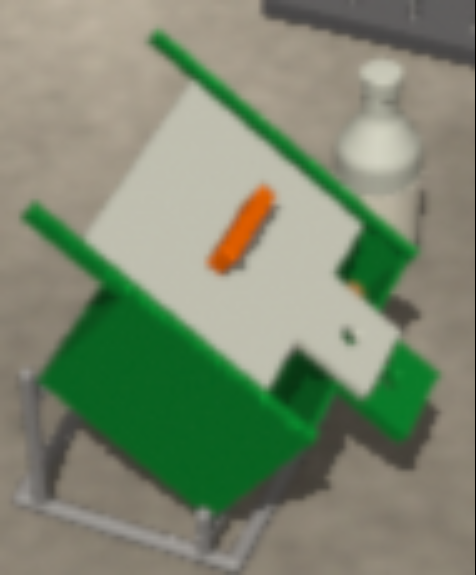

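The crop shows the tongue hole at about (344.6,152) and the lug hole at about (353.4,160) in side pixels. The lid is roughly 40 mm open. Next I intersect these rays with the planes.

```bash
python3 - <<'E'
from h import *
f=grab('side'); d=np.load('cad.npz'); c,R=d['c'],d['R']; C=-np.array(f['R']).T@f['t']
def hit(u,v,off):
    r=np.array(f['R']).T@np.array([(u-f['cx'])/f['f'],(v-f['cy'])/f['f'],1]); p0=c+off*R[:,2]
    return C+r*(((p0-C)@R[:,2])/(r@R[:,2]))
g=f['image'].astype(int); print(g[148:157,340:350].sum(-1)); print(g[155:166,347:360,1])
for n,u,v,o in (('tongue',344.6,152,0),('lug',353.4,160,-6),('ridgeL',268/5+275,190/5+85,20),('ridgeR',215/5+275,262/5+85,20)):
    p=hit(u,v,o); print(n,p,(p-c)@R)
print('caddy frame 1px ~',np.linalg.norm(C-c)/f['f'])
P=np.load('side.npz')['P']
for n,a,b in(('bowl',366,228),('tray1',362,210),('tray2',400,220),('tray3',332,262),('mug',395,128),('soap',351,104)): print(n,P[b,a])
E
```

```text
[[556 557 557 556 558 555 556 557 556 552]
 [556 556 557 551 546 553 556 557 558 559]
 [559 556 552 487 456 511 553 559 558 557]
 [556 557 543 409 328 450 573 574 560 558]
 [557 556 543 408 248 330 518 557 556 556]
 [556 557 552 514 361 340 486 546 559 556]
 [559 558 556 552 518 512 538 553 558 556]
 [556 556 559 558 554 554 557 556 559 561]
 [544 555 556 558 558 556 559 556 558 559]]
[[190 191 192 191 188 170 135 123 123 125 130 137 142]
 [190 191 191 190 184 142 122 123 124 124 124 128 134]
 [191 191 190 189 169 117 114 122 124 124 123 123 126]
 [191 191 191 186 156 120 120 124 124 124 123 124 123]
 [191 191 188 169 123 100 115 134 129 124 123 123 123]
 [191 190 184 142 104  99 111 127 126 124 123 123 124]
 [189 188 169 133 110  99 105 118 123 123 123 123 123]
 [185 182 136 120 119 111 109 115 122 123 123 124 123]
 [167 152 126 122 123 121 119 121 122 123 123 123 123]
 [130 126 124 123 123 124 123 124 123 123 124 124 122]
 [108 118 122 123 122 123 124 124 123 123 123 123 112]]
tongue [ 531.15222631 -198.90178221  133.32211008] [-8.79725363e+01 -8.75794656e-01  1.26409911e-13]
lug [ 502.74123137 -202.2508299   106.11468325] [-126.83662859   -4.37253022   -6.        ]
ridgeL [ 596.3441045  -230.21927352  203.50283569] [  5.81690387 -31.85387404  20.        ]
ridgeR [ 600.02943808 -157.0308561   205.8169928 ] [ 9.85131337 41.35271713 20.        ]
caddy frame 1px ~ 3.0504706831956274
bowl [394.98733889 -24.83035256  28.88740119]
tray1 [ 433.44558905 -100.28625056    8.74065512]
tray2 [312.28527319 -99.24231305  17.93126668]
tray3 [448.27204367 110.72379751   9.97189324]
mug [ 440.66572295 -454.68520427   50.56495802]
soap [ 586.44385135 -401.35424217  151.79318445]
```

```bash
cat >> h.py <<'E'
d=np.load('cad.npz'); c,R=d['c'],d['R']; X,Y,Z=R.T
Rc=np.c_[-Y,-X,-Z]   # tool facing lid, jaws along caddy y
def rel(p,Rt=None):
    t,T=tool(); Rt=T if Rt is None else Rt
    print('shift',np.round(T.T@(np.array(p)-t),1),'turn',np.round(np.degrees(Rn.from_matrix(T.T@Rt).as_rotvec()),1))
E
python3 - <<'E'
from h import *
t,T=tool(); print(t,T)
rel(t+[0,0,130]); rel(c+R@[40,0,120],Rc)
E
```

```text
[ 276.01399493 -560.32207292  226.13452285] [[ 4.41882985e-01 -8.97072481e-01 -6.25945845e-04]
 [-8.97071894e-01 -4.41883416e-01  1.03132880e-03]
 [-1.20177177e-03  1.05791776e-04 -9.99999272e-01]]
shift [  -0.2    0.  -130. ] turn [0. 0. 0.]
shift [-196.3 -421.2  -78.7] turn [34.4  8.2 25.7]
```

```bash
python3 -m handwheel '[{"dz":-40,"hand":0},{"dz":-80,"hand":0},{"dz":-110,"hand":0},{"dz":-110,"hand":0}]' 20; python3 -c "
from h import *
rel(c+R@[40,0,120],Rc)"
```

```text
shift [-196.3 -421.2  -78.7] turn [34.4  8.2 25.7]invalid input
```

```bash
python3 -m handwheel '[{"dx":0,"dy":0,"dz":-40,"ax":0,"ay":0,"az":0,"hand":0},{"dx":0,"dy":0,"dz":-80,"ax":0,"ay":0,"az":0,"hand":0},{"dx":0,"dy":0,"dz":-110,"ax":0,"ay":0,"az":0,"hand":0},{"dx":0,"dy":0,"dz":-110,"ax":0,"ay":0,"az":0,"hand":0}]' 20; python3 -c "
from h import *
rel(c+R@[40,0,120],Rc)"
```

```text
clock: 0.48
ee_pos: [277.2, -562.6, 343.1]
orientation: [0.002, 0.849, -0.528, 0.004]
ft_force: [0.5, -1.0, -0.3]
finger_gap: 0.763
shift [-199.1 -421.    36.6] turn [34.2  7.6 25.8]
```

```bash
python3 -m handwheel '[{"dx":-18,"dy":-36,"dz":0,"ax":0,"ay":0,"az":6,"hand":0},{"dx":-36,"dy":-72,"dz":0,"ax":0,"ay":0,"az":12,"hand":0},{"dx":-54,"dy":-108,"dz":0,"ax":0,"ay":0,"az":18,"hand":0},{"dx":-72,"dy":-144,"dz":0,"ax":0,"ay":0,"az":24,"hand":0},{"dx":-90,"dy":-180,"dz":0,"ax":0,"ay":0,"az":26,"hand":0},{"dx":-108,"dy":-216,"dz":0,"ax":0,"ay":0,"az":26,"hand":0},{"dx":-126,"dy":-250,"dz":0,"ax":0,"ay":0,"az":26,"hand":0},{"dx":-144,"dy":-285,"dz":0,"ax":0,"ay":0,"az":26,"hand":0}]' 20; python3 -c "
from h import *
rel(c+R@[40,0,120],Rc)"
```

```text
clock: 1.15
ee_pos: [469.9, -305.7, 341.9]
orientation: [0.001, 0.708, -0.706, 0.004]
ft_force: [1.2, -1.2, 0.0]
finger_gap: 0.177
shift [-107.4  -97.5   36.5] turn [34.8 -0.3  0.6]
```

```bash
python3 -m handwheel '[{"dx":-25,"dy":-25,"dz":0,"ax":7,"ay":0,"az":0.6,"hand":0},{"dx":-50,"dy":-50,"dz":0,"ax":14,"ay":0,"az":0.6,"hand":0},{"dx":-75,"dy":-75,"dz":10,"ax":21,"ay":0,"az":0.6,"hand":0},{"dx":-107,"dy":-97,"dz":20,"ax":28,"ay":0,"az":0.6,"hand":0},{"dx":-107.4,"dy":-97.5,"dz":36,"ax":34.8,"ay":-0.3,"az":0.6,"hand":0},{"dx":-107.4,"dy":-97.5,"dz":36.5,"ax":34.8,"ay":-0.3,"az":0.6,"hand":0},{"dx":-107.4,"dy":-97.5,"dz":36.5,"ax":34.8,"ay":-0.3,"az":0.6,"hand":0},{"dx":-107.4,"dy":-97.5,"dz":36.5,"ax":34.8,"ay":-0.3,"az":0.6,"hand":0}]' 20; python3 - <<'E'
from h import *
rel(c+R@[40,0,120],Rc)
t,T=tool(); f=bot.grab_frame('wrist'); print(f['mount'],f['vertical_fov'],f['cx'],f['cy']); save('w1',f); np.savez('w1',t=t,T=T,im=f['image'],z=f['z_map'])
E
```

```text
clock: 1.82
ee_pos: [566.9, -198.5, 305.1]
orientation: [0.212, -0.673, 0.676, -0.213]
ft_force: [0.6, -0.9, 0.8]
finger_gap: 0.004
shift [-0.3 -0.2  0.2] turn [ 0.  0. -0.]
[[ 9.99999012e-01 -1.06262932e-03 -9.20103186e-04 -9.94146943e-01]
 [ 1.27590487e-03  9.60874995e-01  2.76979452e-01 -7.50028488e+01]
 [ 5.89777659e-04 -2.76980352e-01  9.60875401e-01 -1.57022973e+02]
 [ 0.00000000e+00  0.00000000e+00  0.00000000e+00  1.00000000e+00]] 65.70646984690485 320.0732468175663 203.0847594327476
```

View pics/w1.png

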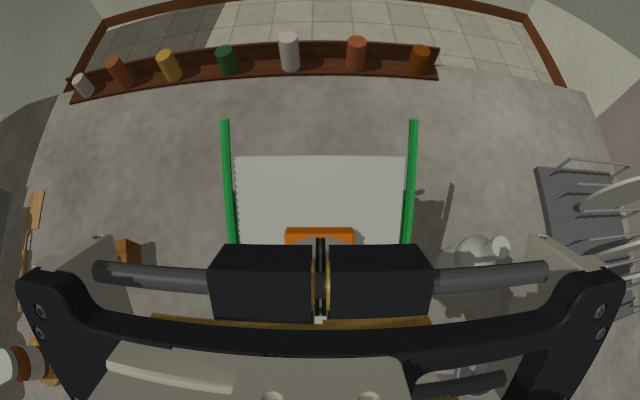

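The wrist view shows guides at columns 225 and 414 (row 120), and the ridge at 285–354 centred on 319.5. The shut fingers are at 320, so y and yaw are good and the ridge is just in front of the fingers. I'll lower behind the ridge.

```bash
python3 -m handwheel '[{"dx":0,"dy":0,"dz":35,"ax":0,"ay":0,"az":0,"hand":0},{"dx":0,"dy":0,"dz":70,"ax":0,"ay":0,"az":0,"hand":0},{"dx":0,"dy":0,"dz":95,"ax":0,"ay":0,"az":0,"hand":0},{"dx":0,"dy":0,"dz":112,"ax":0,"ay":0,"az":0,"hand":0},{"dx":0,"dy":0,"dz":112,"ax":0,"ay":0,"az":0,"hand":0},{"dx":0,"dy":0,"dz":112,"ax":0,"ay":0,"az":0,"hand":0}]' 20; python3 -m handwheel '[{"dx":0,"dy":8,"dz":0,"ax":0,"ay":0,"az":0,"hand":0},{"dx":0,"dy":16,"dz":0,"ax":0,"ay":0,"az":0,"hand":0},{"dx":0,"dy":24,"dz":0,"ax":0,"ay":0,"az":0,"hand":0},{"dx":0,"dy":32,"dz":0,"ax":0,"ay":0,"az":0,"hand":0},{"dx":0,"dy":40,"dz":0,"ax":0,"ay":0,"az":0,"hand":0},{"dx":0,"dy":40,"dz":0,"ax":0,"ay":0,"az":0,"hand":0}]' 20
python3 -c "
from h import *
t,T=tool();print(R.T@(t-c), R.T@bot.get_obs()['ft_force'])"
```

```text
clock: 2.37
ee_pos: [633.6, -199.1, 214.7]
orientation: [0.213, -0.673, 0.676, -0.213]
ft_force: [-0.6, -1.0, 0.6]
finger_gap: 0.004
clock: 2.87
ee_pos: [598.9, -199.4, 191.4]
orientation: [0.212, -0.672, 0.676, -0.213]
ft_force: [-1.1, -0.2, -0.5]
finger_gap: 0.003
[ 0.8269343  -0.98548778  8.7427524 ] [-1.23322293 -0.15926902  0.19381728]
```

```bash
python3 -m handwheel '[{"dx":0,"dy":7,"dz":0,"ax":0,"ay":0,"az":0,"hand":0},{"dx":0,"dy":14,"dz":0,"ax":0,"ay":0,"az":0,"hand":0},{"dx":0,"dy":18,"dz":0,"ax":0,"ay":0,"az":0,"hand":0},{"dx":0,"dy":18,"dz":0,"ax":0,"ay":0,"az":0,"hand":0}]' 20
python3 - <<'E'
from h import *
t,T=tool();print(R.T@(t-c), R.T@bot.get_obs()['ft_force'])
f=grab('side'); cv2.imwrite('pics/c2.png',cv2.resize(f['image'][70:220,250:390],None,fx=4,fy=4,interpolation=2))
E
```

```text
clock: 3.2
ee_pos: [585.0, -199.8, 182.7]
orientation: [0.213, -0.672, 0.676, -0.215]
ft_force: [2.1, 0.8, 4.2]
finger_gap: 0.006
[-15.50961899  -1.50064848   9.52776065] [4.12948593 0.77737356 2.26185679]
```

View pics/c2.png

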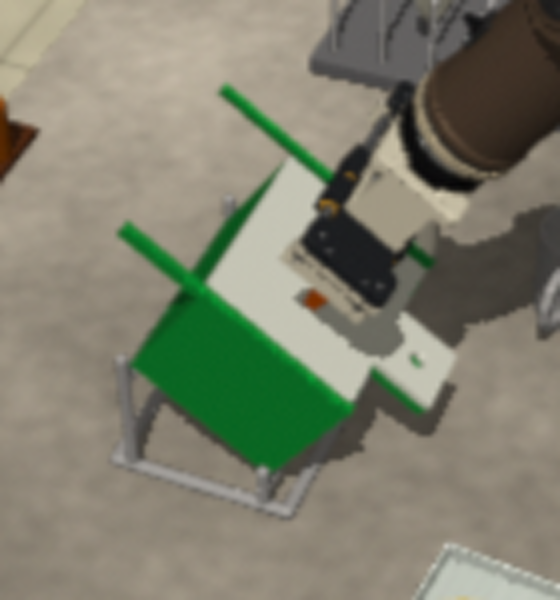

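The tongue hole is now at about (354,160), almost over the lug. I'll push on to the stop.

```bash
python3 -m handwheel '[{"dx":0,"dy":5,"dz":0,"ax":0,"ay":0,"az":0,"hand":0},{"dx":0,"dy":9,"dz":0,"ax":0,"ay":0,"az":0,"hand":0},{"dx":0,"dy":9,"dz":0,"ax":0,"ay":0,"az":0,"hand":0}]' 20
python3 -c "
from h import *
t,T=tool();print(R.T@(t-c), R.T@bot.get_obs()['ft_force'])"; python3 -m handwheel '[{"dx":0,"dy":3,"dz":0,"ax":0,"ay":0,"az":0,"hand":0},{"dx":0,"dy":5,"dz":0,"ax":0,"ay":0,"az":0,"hand":0},{"dx":0,"dy":5,"dz":0,"ax":0,"ay":0,"az":0,"hand":0}]' 20
python3 -c "
from h import *
t,T=tool();print(R.T@(t-c), R.T@bot.get_obs()['ft_force'])"
```

```text
clock: 3.5
ee_pos: [584.5, -200.0, 183.0]
orientation: [0.216, -0.672, 0.674, -0.22]
ft_force: [26.2, 3.1, 1.8]
finger_gap: 0.006
[-15.77899766  -1.65226682  10.08826288] [ 22.50249167   3.23965164 -13.54117199]
clock: 3.75
ee_pos: [584.3, -199.9, 183.5]
orientation: [0.217, -0.672, 0.672, -0.223]
ft_force: [15.1, 2.8, 4.2]
finger_gap: 0.002
[-15.67076411  -1.60431467  10.57123395] [14.78821974  2.86740901 -5.23231324]
```

The lid is hard at its stop: x no longer changes while the force rises to about 20 N. I'll back off, then look from the side.

```bash
python3 -m handwheel '[{"dx":0,"dy":-10,"dz":0,"ax":0,"ay":0,"az":0,"hand":0},{"dx":0,"dy":-15,"dz":-10,"ax":0,"ay":0,"az":0,"hand":20},{"dx":0,"dy":-15,"dz":-50,"ax":0,"ay":0,"az":0,"hand":30},{"dx":0,"dy":-15,"dz":-90,"ax":0,"ay":0,"az":0,"hand":40},{"dx":0,"dy":-15,"dz":-120,"ax":0,"ay":0,"az":0,"hand":50},{"dx":-30,"dy":-15,"dz":-120,"ax":-6,"ay":0,"az":0,"hand":60},{"dx":-60,"dy":-15,"dz":-120,"ax":-12,"ay":0,"az":0,"hand":60},{"dx":-90,"dy":-15,"dz":-120,"ax":-18,"ay":0,"az":0,"hand":60}]' 20
python3 - <<'E'
from h import *
yaw=np.c_[[0,-1,0],[-1,0,0],[0,0,-1.]].T.T
yaw=np.array([[0,-1,0],[-1,0,0],[0,0,-1.]])
rel([582,150,230],yaw)
fs=[grab('side') for _ in range(4)]; f=fs[0]; g=np.mean([k['image'] for k in fs],0).sum(-1)
C=-np.array(f['R']).T@f['t']
v,u=np.mgrid[155:165,348:362]; w=np.clip(480-g[155:165,348:362],0,None); print(g[155:165,348:362].astype(int))
E
```

```text
clock: 4.42
ee_pos: [524.3, -131.6, 286.9]
orientation: [-0.158, 0.691, -0.689, 0.151]
ft_force: [-0.3, 0.7, -0.7]
finger_gap: 0.46
shift [-280.7  -28.    79.1] turn [-25.2   0.6   0.1]
[[300 301 300 300 302 301 301 301 299 299 311 403 343 249]
 [301 300 300 300 299 301 300 300 300 300 319 428 450 382]
 [302 299 299 300 298 296 299 301 300 301 313 403 476 484]
 [316 307 302 299 282 272 290 308 302 299 306 360 485 538]
 [332 319 308 296 245 194 255 294 280 293 325 433 515 552]
 [352 341 325 306 270 185 200 269 290 306 378 477 539 557]
 [380 361 343 326 309 254 219 264 297 335 425 521 554 558]
 [463 406 369 350 338 315 305 322 359 473 529 553 559 550]
 [525 517 437 381 375 373 378 395 487 543 557 560 558 526]
 [488 533 525 474 502 521 524 528 549 559 560 559 544 465]]
```

```bash
python3 -m handwheel '[{"dx":-38,"dy":-4,"dz":0,"ax":-5,"ay":0,"az":0,"hand":60},{"dx":-76,"dy":-8,"dz":0,"ax":-10,"ay":0,"az":0,"hand":60},{"dx":-114,"dy":-12,"dz":0,"ax":-15,"ay":0,"az":0,"hand":60},{"dx":-152,"dy":-16,"dz":0,"ax":-20,"ay":0,"az":0,"hand":60},{"dx":-190,"dy":-20,"dz":20,"ax":-25,"ay":0.6,"az":0,"hand":60},{"dx":-225,"dy":-24,"dz":35,"ax":-25.2,"ay":0.6,"az":0,"hand":60},{"dx":-255,"dy":-28,"dz":50,"ax":-25.2,"ay":0.6,"az":0,"hand":60},{"dx":-280,"dy":-28,"dz":60,"ax":-25.2,"ay":0.6,"az":0,"hand":60}]' 20
python3 - <<'E'
from h import *
f=grab('side'); C=-np.array(f['R']).T@f['t']
r=np.array(f['R']).T@np.array([(353.4-f['cx'])/f['f'],(159.8-f['cy'])/f['f'],1]); p=C+r*(((c-C)@Z)/(r@Z)); print('hole',p,R.T@(p-c))
# pin with depth from several frames
fs=[grab('side') for _ in range(5)]
hs=cv2.cvtColor(np.mean([k['image'] for k in fs],0).astype(np.uint8),cv2.COLOR_BGR2HSV).astype(int)
m=((hs[...,0]<8)|(hs[...,0]>172))&(hs[...,1]>180)&(hs[...,2]>90); m[:230]=0;m[265:]=0;m[:,:260]=0;m[:,305:]=0
P=np.nanmedian([cloud(k) for k in fs],0); print(m.sum(),np.c_[np.argwhere(m)[:,::-1],P[m].round(0)][::3])
def hz(u,v,z):
    r=np.array(f['R']).T@np.array([(u-f['cx'])/f['f'],(v-f['cy'])/f['f'],1]); return C+r*((z-C[2])/r[2])
v,u=np.where(m); print('centroid',u.mean(),v.mean(),hz(u.mean(),v.mean(),50+21))
t,T=tool(); w=bot.grab_frame('wrist'); save('w2',w); np.savez('w2',t=t,T=T,im=w['image'],z=w['z_map']); print(t,T)
E
```

```text
clock: 5.28
ee_pos: [573.4, 153.9, 244.9]
orientation: [-0.001, 0.711, -0.703, -0.001]
ft_force: [0.4, -0.2, -0.3]
finger_gap: 0.65
hole [ 501.09341702 -197.24374304  112.26739523] [-1.24678489e+02  6.25920543e-01  7.78925554e-14]
53 [[280. 239. 589. 143.  90.]
 [283. 239. 596. 116.  52.]
 [281. 240. 584. 145.  91.]
 [279. 241. 589. 149.  89.]
 [282. 241. 581. 147.  90.]
 [279. 242. 587. 153.  90.]
 [282. 242. 580. 149.  89.]
 [279. 243. 587. 153.  85.]
 [282. 243. 579. 151.  87.]
 [279. 244. 588. 153.  81.]
 [282. 244. 579. 152.  83.]
 [279. 245. 588. 153.  75.]
 [282. 245. 579. 152.  79.]
 [280. 246. 585. 153.  72.]
 [283. 246. 579. 148.  68.]
 [281. 247. 582. 154.  70.]
 [284. 247. 577. 147.  63.]
 [283. 248. 578. 151.  64.]]
centroid 281.58490566037733 243.47169811320754 [585.49677877 143.22548568  71.        ]
[573.4286881  150.18044522 247.41787239] [[ 8.99013879e-03 -9.99955799e-01  2.75266383e-03]
 [-9.99959214e-01 -8.98772186e-03  8.89150859e-04]
 [-8.64371381e-04 -2.76054515e-03 -9.99995816e-01]]
```

View pics/w2.png

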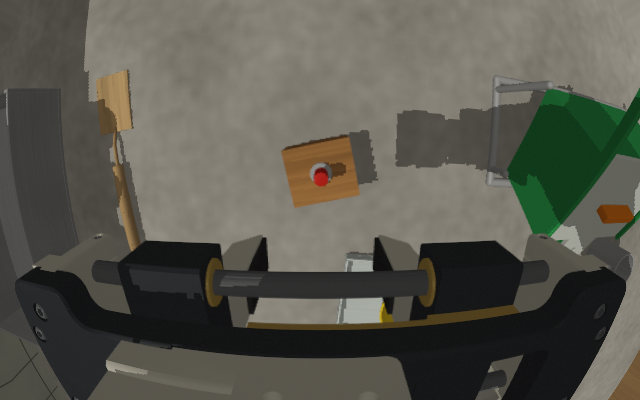

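The wrist view shows the pin handle at (320,178), centred between the fingers in the rest at (320,172). Now I locate it with fisheye rays and depth.

```bash
cat >> h.py <<'E'
MT=None
def wray(w):
    v,u=np.mgrid[0:400,0:640]; f=200/np.tan(np.radians(w['vertical_fov']/2))
    a,b=u-w['cx'],v-w['cy']; r=np.hypot(a,b)+1e-9; th=r/f
    return np.stack([np.sin(th)*a/r,np.sin(th)*b/r,np.cos(th)],-1)
def wcloud(w,t,T):
    d=wray(w); P=d/d[...,2:]*w['z_map'][...,None]; P[w['z_map']==0]=np.nan
    M=np.array(w['mount']); return (P@M[:3,:3].T+M[:3,3])@T.T+t
E
python3 - <<'E'
from h import *
Ps=[];
for _ in range(4):
    t,T=tool(); w=bot.grab_frame('wrist'); Ps.append(wcloud(w,t,T))
P=np.nanmean(Ps,0); hs=cv2.cvtColor(w['image'],cv2.COLOR_BGR2HSV).astype(int)
m=((hs[...,0]<8)|(hs[...,0]>172))&(hs[...,1]>150)&(hs[...,2]>60); m[:160]=0;m[195:]=0;m[:,:305]=0;m[:,335:]=0
Q=P[m]; v,u=np.where(m); print(m.sum(),u.min(),u.max(),v.min(),v.max(),np.percentile(Q,[5,50,95],0))
top=Q[Q[:,2]>84]; print('top',len(top),np.percentile(top,[5,50,95],0),top.mean(0))
M=np.array(w['mount']); cam=M[:3,3]@T.T+t; D=wray(w)@M[:3,:3].T@T.T
for px in ((320,179),(320,181)):
    r=D[px[1],px[0]]; print(px,cam+r*((88-cam[2])/r[2]))
b=P[195:200,310:330].reshape(-1,3); wd=P[140:205,285:355].reshape(-1,3); wd=wd[(wd[:,2]>40)&(wd[:,2]<60)]; print('rest top',cv2.minAreaRect(wd[:,:2].astype(np.float32)),np.median(wd[:,2]))
print(t,T[:,2])
E
```

```text
210 315 328 168 186 [[578.27163772 144.869398    64.54335996]
 [586.02304509 150.38129356  87.20211795]
 [591.27292068 156.64686334  87.99450099]]
top 160 [[578.68134195 145.10073839  86.18171041]
 [584.39748036 151.33190184  87.37323467]
 [590.66035913 156.62064519  88.03002879]] [584.6889995  151.01785585  87.29118343]
(320, 179) [584.42260276 152.94361362  88.        ]
(320, 181) [582.28385756 152.92544     88.        ]
rest top ((583.7769775390625, 151.3893280029297), (71.38324737548828, 78.77274322509766), 10.56604290008545) 49.54875359183782
[573.63724937 151.11020271 248.09138512] [ 0.00407426  0.00155681 -0.99999049]<stdin>:5: RuntimeWarning: Mean of empty slice
```

```bash
python3 -c "
from h import *
rel([584.2,151.2,100],np.array([[0,-1,0],[-1,0,0],[0,0,-1.]]))"
```

```text
shift [  0.6 -10.  148.1] turn [-0.2  0.1  0.6]
```

```bash
python3 -m handwheel '[{"dx":0.6,"dy":-10,"dz":30,"ax":-0.2,"ay":0.1,"az":0.6,"hand":60},{"dx":0.6,"dy":-10,"dz":65,"ax":-0.2,"ay":0.1,"az":0.6,"hand":50},{"dx":0.6,"dy":-10,"dz":100,"ax":-0.2,"ay":0.1,"az":0.6,"hand":50},{"dx":0.6,"dy":-10,"dz":130,"ax":-0.2,"ay":0.1,"az":0.6,"hand":50},{"dx":0.6,"dy":-10,"dz":148,"ax":-0.2,"ay":0.1,"az":0.6,"hand":50},{"dx":0.6,"dy":-10,"dz":148,"ax":-0.2,"ay":0.1,"az":0.6,"hand":50},{"dx":0.6,"dy":-10,"dz":148,"ax":-0.2,"ay":0.1,"az":0.6,"hand":50}]' 20
python3 -c "
from h import *
rel([584.2,151.2,57.5],np.array([[0,-1,0],[-1,0,0],[0,0,-1.]]))"
```

```text
clock: 6.42
ee_pos: [583.9, 150.8, 99.9]
orientation: [-0.0, -0.707, 0.707, 0.0]
ft_force: [0.4, -0.0, 1.0]
finger_gap: 0.544
shift [-0.4 -0.4 42.4] turn [ 0.  -0.  -0.1]
```

```bash
python3 -m handwheel '[{"dx":-0.4,"dy":-0.4,"dz":20,"ax":0,"ay":0,"az":0,"hand":50},{"dx":-0.4,"dy":-0.4,"dz":36,"ax":0,"ay":0,"az":0,"hand":50},{"dx":-0.4,"dy":-0.4,"dz":42.4,"ax":0,"ay":0,"az":0,"hand":40},{"dx":-0.4,"dy":-0.4,"dz":42.4,"ax":0,"ay":0,"az":0,"hand":30}]' 20
python3 -m handwheel '[{"dx":0,"dy":0,"dz":0,"ax":0,"ay":0,"az":0,"hand":10},{"dx":0,"dy":0,"dz":0,"ax":0,"ay":0,"az":0,"hand":0},{"dx":0,"dy":0,"dz":0,"ax":0,"ay":0,"az":0,"hand":0},{"dx":0,"dy":0,"dz":0,"ax":0,"ay":0,"az":0,"hand":0},{"dx":0,"dy":0,"dz":0,"ax":0,"ay":0,"az":0,"hand":0},{"dx":0,"dy":0,"dz":0,"ax":0,"ay":0,"az":0,"hand":0}]' 30
```

```text
clock: 6.75
ee_pos: [584.4, 151.0, 57.9]
orientation: [-0.0, -0.707, 0.708, 0.0]
ft_force: [-0.3, -0.2, 0.1]
finger_gap: 0.446
clock: 7.25
ee_pos: [585.1, 151.2, 58.9]
orientation: [0.0, -0.707, 0.708, -0.0]
ft_force: [0.1, -0.9, 6.6]
finger_gap: 0.171
```

```bash
python3 -m handwheel '[{"dx":0,"dy":0,"dz":-15,"ax":0,"ay":0,"az":0,"hand":0},{"dx":0,"dy":0,"dz":-35,"ax":0,"ay":0,"az":0,"hand":0},{"dx":0,"dy":0,"dz":-70,"ax":0,"ay":0,"az":0,"hand":0},{"dx":0,"dy":0,"dz":-110,"ax":0,"ay":0,"az":0,"hand":0},{"dx":0,"dy":0,"dz":-150,"ax":0,"ay":0,"az":0,"hand":0},{"dx":0,"dy":0,"dz":-190,"ax":0,"ay":0,"az":0,"hand":0},{"dx":0,"dy":0,"dz":-200,"ax":0,"ay":0,"az":0,"hand":0}]' 30
python3 -c "
from h import *
O=c+R@[-126,0,0]; print(O); rel(O+Z*130,Rc)"
```

```text
clock: 7.83
ee_pos: [587.1, 152.7, 266.1]
orientation: [0.004, -0.707, 0.708, -0.002]
ft_force: [1.0, 0.7, 0.9]
finger_gap: 0.165
[ 500.00768505 -197.86402631  111.50937015]
shift [350.5 161.6  45.6] turn [34.5  0.2  0.2]
```

```bash
python3 -m handwheel '[{"dx":30,"dy":25,"dz":-5,"ax":5,"ay":0,"az":0,"hand":0},{"dx":60,"dy":50,"dz":-10,"ax":10,"ay":0,"az":0,"hand":0},{"dx":90,"dy":75,"dz":-10,"ax":15,"ay":0,"az":0,"hand":0},{"dx":120,"dy":100,"dz":-10,"ax":20,"ay":0,"az":0,"hand":0},{"dx":150,"dy":125,"dz":-10,"ax":25,"ay":0,"az":0,"hand":0},{"dx":185,"dy":145,"dz":-5,"ax":30,"ay":0,"az":0,"hand":0},{"dx":220,"dy":160,"dz":0,"ax":34.5,"ay":0.2,"az":0.2,"hand":0},{"dx":255,"dy":161.6,"dz":10,"ax":34.5,"ay":0.2,"az":0.2,"hand":0}]' 30
python3 -c "
from h import *
O=c+R@[-126,0,0]; print(O); rel(O+Z*110,Rc)"
```

```text
clock: 8.5
ee_pos: [424.3, -86.9, 257.5]
orientation: [0.212, -0.672, 0.677, -0.213]
ft_force: [0.4, -0.0, -0.2]
finger_gap: 0.169
[ 500.00768505 -197.86402631  111.50937015]
shift [110.6  21.2  53.3] turn [-0.   0.  -0.1]
```

```bash
python3 -m handwheel '[{"dx":35,"dy":8,"dz":10,"ax":0,"ay":0,"az":0,"hand":0},{"dx":70,"dy":15,"dz":25,"ax":0,"ay":0,"az":0,"hand":0},{"dx":100,"dy":21,"dz":45,"ax":0,"ay":0,"az":0,"hand":0},{"dx":110.6,"dy":21.2,"dz":53,"ax":0,"ay":0,"az":0,"hand":0},{"dx":110.6,"dy":21.2,"dz":53.3,"ax":0,"ay":0,"az":0,"hand":0},{"dx":110.6,"dy":21.2,"dz":53.3,"ax":0,"ay":0,"az":0,"hand":0}]' 30
python3 - <<'E'
from h import *
O=c+R@[-126,0,0]; rel(O+Z*110,Rc)
f=grab('side'); cv2.imwrite('pics/c3a.png',f['image'])
t,T=tool(); w=bot.grab_frame('wrist'); np.savez('w3',t=t,T=T,im=w['image'],z=w['z_map'])
a=cv2.resize(f['image'][110:180,310:390],(400,350),interpolation=2); b=cv2.resize(w['image'][170:340,220:420],(400,340),interpolation=2)
cv2.imwrite('pics/c3.png',np.hstack([a[:340],b]))
E
```

```text
clock: 9.0
ee_pos: [437.0, -198.1, 201.5]
orientation: [0.212, -0.672, 0.676, -0.214]
ft_force: [-0.6, 0.5, -1.4]
finger_gap: 0.162
shift [-0.5  0.  -0.1] turn [-0.1 -0.  -0. ]
```

View pics/c3.png

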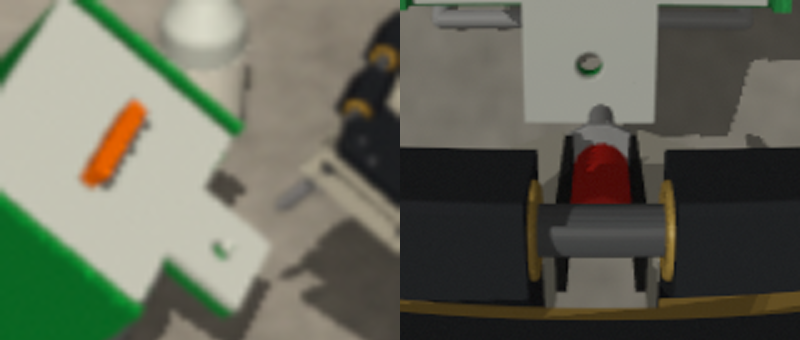

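The crop shows the tongue hole at wrist pixel about (314,202), the pin tip at about (320,222), and the shut lid from the side. I'll measure both in the tool frame.

```bash
cat > hole.py <<'E'
from h import *
def measure(n=4,roi=(185,225,290,345),verbose=1):
    ims=[];zs=[];poses=[]
    for _ in range(n):
        poses.append(tool()); w=bot.grab_frame('wrist'); ims.append(w['image']); zs.append(w['z_map'])
    t=np.mean([p[0] for p in poses],0); T=poses[-1][1]
    w['z_map']=np.median(zs,0); im=np.mean(ims,0).astype(np.uint8); P=wcloud(w,np.zeros(3),np.eye(3))  # tool frame
    return t,T,w,im,P
def px2tool(w,u,v,zt=None,plane=None):
    f=200/np.tan(np.radians(w['vertical_fov']/2)); a,b=u-w['cx'],v-w['cy']; r=np.hypot(a,b)+1e-9; th=r/f
    M=np.array(w['mount']); d=M[:3,:3]@np.array([np.sin(th)*a/r,np.sin(th)*b/r,np.cos(th)]); o=M[:3,3]
    if plane is not None: n,p=plane; return o+d*((p-o)@n)/(d@n)
    return o+d*((zt-o[2])/d[2])
E
python3 - <<'E'
from hole import *
t,T,w,im,P=measure()
g=im.astype(int); wt=(g.min(-1)>150)&(np.ptp(g,axis=-1)<30); m=np.zeros_like(wt); m[172:228,284:346]=1; wt&=m&np.isfinite(P).all(-1)
Q=P[wt]; Q0=np.median(Q,0); Q=Q[abs(Q[:,2]-Q0[2])<15]; cc=Q.mean(0); nn=np.linalg.svd(Q-cc,full_matrices=False)[2][2]; nn*=np.sign(nn[2]); print('lid plane in tool',cc,nn,((Q-cc)@nn).std(),len(Q),'x ext',np.percentile(Q[:,0],[1,99]))
print(g[192:213,303:327].sum(-1))
print(g[216:236,308:332].sum(-1))
print('t',t,'caddy',R.T@(t-c)); print(T.T@Rc)
for r in (180,188): 
    s=g[r].min(-1); print(r,np.where(s[270:360]>150)[0][[0,-1]]+270)
E
```

```text
return _methods._mean(a, axis=axis, dtype=dtype,
  ret = um.true_divide(
<stdin>:4: RuntimeWarning: Mean of empty slice.
Traceback (most recent call last):
IndexError: index 2 is out of bounds for axis 0 with size 0
```

```bash
cat > m.py <<'E'
from hole import *
t,T,w,im,P=measure()
g=im.astype(int); m=np.zeros(g.shape[:2],bool); m[174:226,285:345]=1; ok=m&np.isfinite(P).all(-1)
Q=P[ok]; Q=Q[abs(Q[:,2]-np.median(Q[:,2]))<15]
for _ in range(4):
    cc=Q.mean(0); nn=np.linalg.svd(Q-cc,full_matrices=False)[2][2]; nn*=np.sign(nn[2]); Q=Q[abs((Q-cc)@nn)<4]
print('lid plane in tool',cc,nn,((Q-cc)@nn).std(),len(Q))
print('t',t,'caddy',R.T@(t-c)); print((T.T@Rc).round(3))
np.savez('m',cc=cc,nn=nn)
E
python3 m.py; python3 - <<'E'
from hole import *
t,T,w,im,P=measure(2); g=im.astype(int).sum(-1)
print(g[193:213,304:326]); print(g[216:234,310:332]); print(g[182,278:352]); print(g[190,278:352])
E
```

```text
lid plane in tool [ -5.37919138  -0.8935629  112.59878686] [7.12062271e-04 1.22026488e-04 9.99999739e-01] 0.4111966005792252 2832
t [ 436.73633115 -196.80435489  201.88494365] caddy [-125.99153737    0.73065501  110.32496311]
[[ 1.     0.001  0.001]
 [-0.001  1.     0.001]
 [-0.001 -0.001  1.   ]]
[[448 448 448 449 447 447 447 447 448 447 447 447 447 448 444 442 445 448
  448 448 447 448]
 [447 448 448 447 448 447 448 448 448 448 447 447 445 442 419 414 428 444
  446 448 447 448]
 [448 448 448 448 448 448 448 447 449 448 438 418 374 295 290 292 312 351
  394 427 444 448]
 [448 449 447 449 450 449 449 448 447 423 372 316 272 217 219 221 231 250
  285 353 412 439]
 [448 448 447 449 448 448 448 447 432 368 289 223 202 198 198 196 197 222
  284 323 380 421]
 [448 448 449 448 447 450 449 447 396 300 222 201 208 253 254 253 253 276
  335 336 354 399]
 [448 448 448 448 450 448 448 441 345 246 196 211 250 336 336 333 332 332
  332 336 330 378]
 [448 447 447 449 447 449 445 426 301 196 176 256 336 338 336 333 332 333
  330 336 298 302]
 [448 447 448 448 448 448 443 425 307 183 173 266 338 337
[... 2638 characters left out ...]
6]
 [297 295 313 341 349 345 343 353 348 347 351 355 352 351 342 316 278 252
  235 215 218 254]]
[242 242 241 241 240 241 241 315 398 450 450 450 449 450 450 450 451 450
 450 449 451 451 453 450 450 450 450 450 450 450 450 450 450 449 450 450
 450 450 449 450 450 450 450 450 450 450 450 450 450 450 450 450 450 450
 450 449 449 449 448 448 448 448 449 448 448 448 448 450 448 448 448 448
 448 448]
[331 333 331 331 332 332 333 360 409 449 448 449 449 449 450 449 449 449
 449 449 451 449 449 449 449 449 449 449 448 448 449 450 448 448 449 448
 450 448 448 448 449 449 450 448 448 448 448 447 448 447 450 447 448 447
 448 448 447 448 448 449 449 448 447 448 447 447 447 447 447 448 449 450
 447 448]
```

```bash
cat > m2.py <<'E'
from hole import *
cc,nn=(np.load('m.npz')[k] for k in('cc','nn'))
for k in range(3):
    t,T,w,im,P=measure(2); g=im.astype(np.float32).sum(-1)
    roi=g[185:216,295:345]; b=(cv2.GaussianBlur(roi,(3,3),0)<340).astype(np.uint8); 
    cs=max(cv2.findContours(b,cv2.RETR_EXTERNAL,cv2.CHAIN_APPROX_NONE)[0],key=cv2.contourArea); hull=cv2.convexHull(cs)
    (u,v),ax,_=cv2.fitEllipse(cs); u+=295; v+=185
    hp=px2tool(w,u,v,plane=(nn,cc))
    edges=[]
    for r in (226,228,229):
        x=np.where(g[r,300:340]<360)[0]+300; edges.append((x[0]+x[-1])/2)
    tip=[px2tool(w,np.mean(edges),222,zt=52.5),px2tool(w,np.mean(edges),229,zt=48)]
    print('t',t.round(1),'hole px',round(u,1),round(v,1),np.round(ax,1),'tool',hp.round(2),'shank col',np.mean(edges),'tip',tip[0].round(2),tip[1].round(2),'caddy',(R.T@(t+T@hp-c)).round(1))
E
python3 m2.py
```

```text
t [ 436.8 -197.4  201.8] hole px 318.2 201.1 [11.7 12.9] tool [ -2.92   0.81 112.6 ] shank col 320.1666666666667 tip [-1.15 -0.48 52.5 ] [-1.15  3.18 48.  ] caddy [-126.7    3.1   -2.4]
t [ 436.8 -197.5  201.7] hole px 318.0 200.9 [11.8 12.4] tool [ -3.13   0.7  112.6 ] shank col 320.1666666666667 tip [-1.15 -0.48 52.5 ] [-1.15  3.18 48.  ] caddy [-126.7    3.1   -2.5]
t [ 436.8 -197.6  201.6] hole px 318.0 200.9 [11.7 12.4] tool [ -3.17   0.67 112.6 ] shank col 320.1666666666667 tip [-1.15 -0.48 52.5 ] [-1.15  3.18 48.  ] caddy [-126.7    3.1   -2.5]
```

The hole sits about 1.9 mm to −x of the pin tip and is level with it in y. I'll descend to about 12 mm above the lid with that shift and check again.

```bash
python3 -m handwheel '[{"dx":-2,"dy":0,"dz":20,"ax":0,"ay":0,"az":0,"hand":0},{"dx":-2,"dy":0,"dz":40,"ax":0,"ay":0,"az":0,"hand":0},{"dx":-2,"dy":0,"dz":48,"ax":0,"ay":0,"az":0,"hand":0},{"dx":-2,"dy":0,"dz":48,"ax":0,"ay":0,"az":0,"hand":0},{"dx":-2,"dy":0,"dz":48,"ax":0,"ay":0,"az":0,"hand":0},{"dx":-2,"dy":0,"dz":48,"ax":0,"ay":0,"az":0,"hand":0}]' 30
python3 - <<'E'
from hole import *
for _ in range(3): t,T,w,im,P=measure(3); print(t.round(1),(R.T@(t-c)).round(1))
f=grab('side')
a=cv2.resize(f['image'][130:175,325:375],(400,360),interpolation=2); b=cv2.resize(im[185:245,287:353],(396,360),interpolation=2)
cv2.imwrite('pics/c4.png',np.hstack([a,b]))
E
```

```text
clock: 10.4
ee_pos: [452.3, -203.4, 164.6]
orientation: [-0.193, 0.68, -0.675, 0.212]
ft_force: [0.1, 0.3, -0.2]
finger_gap: 0.169
[ 451.9 -203.8  164.3] [-135.1   -6.2   70.8]
[ 451.4 -204.9  164.8] [-135.2   -7.3   71.5]
[ 452.1 -203.7  165.2] [-134.4   -6.1   71.4]
```

View pics/c4.png

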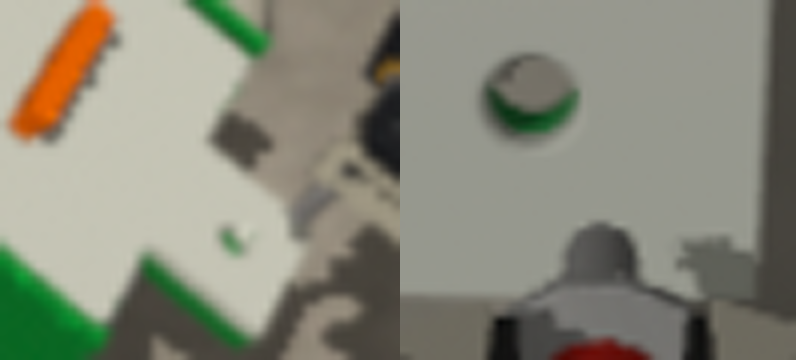

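The tool is at caddy (−135, −6), not where commanded, and tilted by about 2.5°. The hole is at upper left of the tip. I'll check joint limits.

```bash
python3 - <<'E'
from h import *
o=bot.get_obs(); print(np.round(o['joint_positions'],3),np.round(o['joint_vel'],3),o['ft_force'],o['clock'])
t,T=tool(); print(np.degrees(Rn.from_matrix(T.T@Rc).as_rotvec()).round(1))
O=c+R@[-126.7,3.1,0]; rel(O+Z*62,Rc)
E
```

```text
[ 0.453  0.119  0.044  2.414 -1.282  0.258  0.138] [ 0.013  0.002 -0.016 -0.    -0.001 -0.001 -0.001] [-0.17603543 -0.02231478 -0.70913966] 10.9
[ 1.7 -1.2  1.2]
shift [-8.6 -7.9  8.8] turn [ 1.7 -1.2  1.2]
```

Joint 5 (−1.282) is up against its limit of −1.32, so the controller had to compromise. I'll back up a little and fit a quick kinematic model to find a feasible insertion posture.

```bash
python3 - <<'E' > s.txt
from h import *
o=bot.get_obs(); print(*o['joint_positions'],*o['ee_pos'],*o['orientation'])
E
python3 -m handwheel '[{"dx":0,"dy":0,"dz":-25,"ax":0,"ay":0,"az":0,"hand":0},{"dx":0,"dy":0,"dz":-50,"ax":0,"ay":0,"az":0,"hand":0},{"dx":0,"dy":0,"dz":-50,"ax":0,"ay":0,"az":0,"hand":0},{"dx":0,"dy":0,"dz":-50,"ax":0,"ay":0,"az":0,"hand":0}]' 30
cat > kin.py <<'E'
import numpy as np, itertools
from scipy.spatial.transform import Rotation as Rn
from scipy.optimize import least_squares
def fk(q,L,s):
    T=np.eye(3); p=np.array([0,0,L[0]]); ax='zyzyzyz'
    off=[None,np.array([L[1],0,0]),None,np.array([L[2],0,L[3]]),None,np.array([L[4],0,L[5]]),np.array([L[6],0,L[7]])]
    # joint i rotation; offsets after joints 1(L1),3,5,7
    for i in range(7):
        T=T@Rn.from_euler(ax[i],s[i]*q[i]).as_matrix()
        if i==0: p=p+T@[L[1],0,0]
        if i==2: p=p+T@[L[2],0,L[3]]
        if i==4: p=p+T@[L[4],0,L[5]]
        if i==6: p=p+T@[0,0,L[7]]
        if i==5: p=p+T@[L[6],0,0]
    return p,T
E
python3 - <<'E'
from kin import *
from h import bot
o=bot.get_obs(); open('s.txt','a').write(' '.join(map(str,[*o['joint_positions'],*o['ee_pos'],*o['orientation']]))+'\n')
D=[list(map(float,l.split())) for l in open('s.txt')]
D.append([1.01,.434,.025,1.573,-.012,1.134,-.075,276.2,-560.7,226.7,-.0003,.8491,-.5282,-.0007])
D=np.array(D); print(D[:,:10].round(3))
Rq=[Rn.from_quat([d[11],d[12],d[13],d[10]]).as_matrix() for d in D]
res=[]
for s in itertools.product([1,-1],repeat=7):
    fs=[fk(d[:7],np.zeros(8),s)[1] for d in D]
    # constant tool rotation about z
    K=Rn.from_matrix([f.T@r for f,r in zip(fs,Rq)]).mean()
    e=max((Rn.from_matrix(f.T@r)*K.inv()).magnitude() for f,r in zip(fs,Rq)); res.append((e,s,np.degrees(K.as_rotvec()).round(1)))
res.sort(key=lambda a:a[0]); [print(r) for r in res[:6]]
E
```

```text
clock: 11.23
ee_pos: [425.2, -201.8, 208.7]
orientation: [-0.193, 0.681, -0.674, 0.213]
ft_force: [0.3, -0.7, -1.2]
finger_gap: 0.166
[[ 4.53000e-01  1.19000e-01  4.40000e-02  2.41400e+00 -1.28200e+00
   2.58000e-01  1.38000e-01  4.52411e+02 -2.03113e+02  1.65178e+02]
 [ 4.03000e-01 -1.60000e-02  1.31000e-01  2.40300e+00 -8.69000e-01
   3.44000e-01 -2.59000e-01  4.25185e+02 -2.01757e+02  2.08667e+02]
 [ 1.01000e+00  4.34000e-01  2.50000e-02  1.57300e+00 -1.20000e-02
   1.13400e+00 -7.50000e-02  2.76200e+02 -5.60700e+02  2.26700e+02]]
(0.0015456021481665373, (-1, 1, -1, 1, -1, 1, -1), array([-1.0e-01,  0.0e+00, -1.8e+02]))
(0.13235580842326725, (-1, 1, 1, 1, -1, 1, -1), array([   5.7,    1. , -173.5]))
(0.4067984636233363, (-1, 1, -1, 1, -1, 1, 1), array([-1.000e-01,  0.000e+00, -1.725e+02]))
(0.5026646154768496, (-1, 1, 1, 1, -1, 1, 1), array([   5.3,    1.8, -166.2]))
(0.5295150310079285, (1, 1, -1, 1, 1, 1, 1), array([ -0.4,  -2.2, -24.8]))
(0.5571132681831794, (-1, -1, -1, 1, -1, 1, -1), array([ -27.5,    8.3, -176.8]))
```

```bash
cat >> kin.py <<'E'
s=(-1,1,-1,1,-1,1,-1); K=Rn.from_euler('z',np.pi).as_matrix()
D=np.array([list(map(float,l.split())) for l in open('s.txt')]+[[1.01,.434,.025,1.573,-.012,1.134,-.075,276.2,-560.7,226.7,-.0003,.8491,-.5282,-.0007]])
A=np.vstack([np.c_[*[fk(d[:7],np.eye(8)[i],s)[0] for i in range(8)]] for d in D]); bb=D[:,7:10].ravel()
L=np.linalg.solve(A.T@A+np.diag([1e-4]*1+[3e-3]*2+[1e-4,3e-3,1e-4,3e-3,1e-4]),A.T@bb)
lo=np.array([-2.62,-.44,-1.27,.08,-1.32,.12,-2.74]);hi=np.array([2.62,2.09,1.32,2.57,4.46,2,2.74])
def ik(p,Rt,q0,reg=0.02):
    m=.04
    f=lambda q:np.r_[(fk(q,L,s)[0]-p)/2,np.degrees((Rn.from_matrix(Rt.T@fk(q,L,s)[1]@K)).as_rotvec()),reg*(q-q0)*10]
    return least_squares(f,np.clip(q0,lo+m,hi-m),bounds=(lo+m,hi-m))
E
python3 - <<'E'
from kin import *
from h import *
print('L',L.round(0),'res',(A@L-bb).round(1))
O=c+R@[-126.7,3.1,-2.4]; q0=D[1,:7]
for yaw in (0,180):
  for tilt in (0,3,6):
    for az in (0,-4,-8):
      d=Rn.from_euler('y',0).as_matrix()
      Rt=Rn.from_euler('z',az,degrees=True).as_matrix()@Rn.from_euler('y',tilt,degrees=True).as_matrix()@Rc@Rn.from_euler('z',yaw,degrees=True).as_matrix()
      zt=Rt[:,2]; out=[]
      best=None
      for j3 in (0.1,-.6,.6):
        q=q0.copy(); q[2]=j3; q[6]+=0 if yaw==0 else (2.6 if q[6]<0 else -2.6)
        r=ik(O-zt*8.5,Rt,q); 
        p,T_=fk(r.x,L,s); e=(np.linalg.norm(p-(O-zt*8.5)),np.degrees(Rn.from_matrix(Rt.T@T_@K).magnitude()))
        if best is None or sum(e)<sum(best[0]): best=(e,r.x)
      ang=np.degrees(np.arccos(-zt@Z)); print(yaw,tilt,az,'ang',ang.round(1),'err',np.round(best[0],1),best[1].round(2))
E
```

```text
L [211.   4. 118. 438. -39. 373.  26. 210.] res [-4.4  4.  -7.   4.1 -1.   7.7 45.1 26.6 -0.7]
0 0 0 ang 0.0 err [1.  2.2] [ 0.8   0.28 -0.39  2.32 -1.28  0.16  0.12]
0 0 -4 ang 2.3 err [1.4 3.2] [ 0.63  0.26 -0.22  2.32 -1.28  0.16  0.03]
0 0 -8 ang 4.6 err [1.8 4. ] [ 0.43  0.25 -0.02  2.32 -1.28  0.16 -0.06]
0 3 0 ang 3.0 err [0. 0.] [ 0.7   0.27 -0.29  2.32 -1.23  0.16  0.05]
0 3 -4 ang 3.7 err [0.2 0.5] [ 0.52  0.26 -0.11  2.32 -1.28  0.16  0.01]
0 3 -8 ang 5.3 err [0.5 1.2] [ 0.35  0.25  0.06  2.32 -1.28  0.16 -0.08]
0 6 0 ang 6.0 err [0. 0.] [ 0.67  0.27 -0.25  2.3  -0.86  0.18 -0.32]
0 6 -4 ang 6.4 err [0. 0.] [ 0.41  0.26  0.01  2.3  -1.03  0.19 -0.25]
0 6 -8 ang 7.4 err [0. 0.] [ 0.35  0.25  0.05  2.31 -1.02  0.16 -0.34]
180 0 0 ang 0.0 err [2.4 5.4] [ 0.95  0.3  -0.55  2.3  -0.7   0.16  2.7 ]
180 0 -4 ang 2.3 err [2.7 5.9] [ 0.76  0.27 -0.35  2.3  -0.8   0.16  2.7 ]
180 0 -8 ang 4.6 err [2.8 6.2] [ 0.51  0.25 -0.11  2.31 -0.9   0.16  2.7 ]
180 3 0 ang 3.0 err [1.2 2.7] [ 0.86  0.29 -0.46  2.3  -0.72  0.16  2.7 ]
180 3 -4 ang 3.7 err [1.4 3.2] [ 0.67  0.26 -0.27  2.3  -0.81  0.16  2.7 ]
180 3 -8 ang 5.3 err [1.5 3.4] [ 0.45  0.25 -0.05  2.31 -0.91  0.16  2.7 ]
180 6 0 ang 6.0 err [0.  0.1] [ 0.77  0.28 -0.37  2.3  -0.73  0.16  2.7 ]
180 6 -4 ang 6.4 err [0.2 0.4] [ 0.59  0.26 -0.19  2.3  -0.82  0.16  2.7 ]
180 6 -8 ang 7.4 err [0.3 0.6] [ 0.39  0.25  0.01  2.31 -0.91  0.16  2.7 ]
```

```bash
sed -i 's/if i==4: p=p+T@\[L\[4\],0,L\[5\]\]/if i==3: p=p+T@[L[4],0,L[5]]/' kin.py
python3 - <<'E'
from kin import *
from h import *
print('L',L.round(0),'res',(A@L-bb).round(1))
O=c+R@[-126.7,3.1,-2.4]; q0=D[1,:7]
for h in (70,8.5):
 for tilt in (0,2,4,6,10):
    Rt=Rn.from_euler('y',tilt,degrees=True).as_matrix()@Rc
    zt=Rt[:,2]; tgt=O-zt*h
    for j3 in (0.1,-.6):
        q=q0.copy(); q[2]=j3
        r=ik(tgt,Rt,q); p,T_=fk(r.x,L,s); print(h,tilt,'err',np.linalg.norm(p-tgt).round(1),np.degrees(Rn.from_matrix(Rt.T@T_@K).magnitude()).round(1),r.x.round(2), 'vert',np.degrees(np.arccos(-zt[2])).round(1))
E
```

```text
L [185.  -6. 101. 416. -51. 369.  -6. 184.] res [-3.1  4.2 -6.8  3.  -2.   7.3 45.  26.9 -0.4]
70 0 err 0.0 0.0 [ 0.66  0.12 -0.18  2.39 -1.28  0.26  0.11] vert 35.0
70 0 err 0.0 0.0 [ 0.8   0.12 -0.32  2.39 -1.26  0.24  0.09] vert 35.0
70 2 err 0.0 0.0 [ 0.43  0.12  0.05  2.37 -1.13  0.28 -0.05] vert 33.0
70 2 err 0.0 0.0 [ 0.78  0.13 -0.31  2.37 -1.05  0.25 -0.12] vert 33.0
70 4 err 0.0 0.0 [ 0.4   0.12  0.07  2.35 -0.97  0.3  -0.22] vert 31.0
70 4 err 0.0 0.0 [ 0.73  0.13 -0.26  2.35 -0.87  0.26 -0.3 ] vert 31.0
70 6 err 0.0 0.0 [ 0.36  0.13  0.11  2.33 -0.82  0.32 -0.37] vert 29.0
70 6 err 0.0 0.0 [ 0.67  0.13 -0.21  2.33 -0.72  0.29 -0.46] vert 29.0
70 10 err 0.0 0.0 [ 0.28  0.14  0.18  2.28 -0.59  0.38 -0.6 ] vert 25.0
70 10 err 0.0 0.0 [ 0.58  0.14 -0.14  2.28 -0.48  0.36 -0.7 ] vert 25.0
8.5 0 err 1.1 2.5 [ 0.81  0.29 -0.39  2.31 -1.28  0.16  0.13] vert 35.0
8.5 0 err 1.1 2.5 [ 0.81  0.29 -0.39  2.31 -1.28  0.16  0.13] vert 35.0
8.5 2 err 0.4 0.8 [ 0.73  0.28 -0.31  2.31 -1.28  0.16  0.12] vert 33.0
8.5 2 err 0.4 0.8 [ 0.73  0.28 -0.31  2.31 -1.28  0.16  0.12] vert 33.0
8.5 4 err 0.0 0.0 [ 0.5   0.27 -0.06  2.3  -1.25  0.21  0.06] vert 31.0
8.5 4 err 0.0 0.0 [ 0.7   0.28 -0.28  2.31 -1.12  0.16 -0.05] vert 31.0
8.5 6 err 0.0 0.0 [ 0.45  0.27 -0.01  2.29 -1.06  0.23 -0.14] vert 29.0
8.5 6 err 0.0 0.0 [ 0.67  0.28 -0.26  2.29 -0.87  0.18 -0.3 ] vert 29.0
8.5 10 err 0.0 0.0 [ 0.3   0.28  0.13  2.26 -0.81  0.29 -0.4 ] vert 25.0
8.5 10 err 0.0 0.0 [ 0.5   0.28 -0.08  2.26 -0.65  0.25 -0.55] vert 25.0
```

The model says the square pose lies beyond joint 5's limit, while standing the tool 6° more upright stays inside with margin. A 6° pin still clears the 12 mm holes and is within tolerance. I'll hover that way.

```bash
cat >> h.py <<'E'
R6=Rn.from_euler('y',6,degrees=True).as_matrix()@Rc
O=c+R@[-126.7,2.0,-2.4]
E
python3 - <<'E'
from h import *
print(np.degrees(np.arccos(-R6[2,2]))); rel(O-R6[:,2]*(52.5+20),R6)
E
```

```text
29.002087496030935
shift [ -7.1 -14.   52.3] turn [-4.4 -1.3  1.2]
```

```bash
python3 -m handwheel '[{"dx":-7,"dy":-14,"dz":0,"ax":-4.4,"ay":-1.3,"az":1.2,"hand":0},{"dx":-7,"dy":-14,"dz":15,"ax":-4.4,"ay":-1.3,"az":1.2,"hand":0},{"dx":-7.1,"dy":-14,"dz":30,"ax":-4.4,"ay":-1.3,"az":1.2,"hand":0},{"dx":-7.1,"dy":-14,"dz":45,"ax":-4.4,"ay":-1.3,"az":1.2,"hand":0},{"dx":-7.1,"dy":-14,"dz":52.3,"ax":-4.4,"ay":-1.3,"az":1.2,"hand":0},{"dx":-7.1,"dy":-14,"dz":52.3,"ax":-4.4,"ay":-1.3,"az":1.2,"hand":0},{"dx":-7.1,"dy":-14,"dz":52.3,"ax":-4.4,"ay":-1.3,"az":1.2,"hand":0},{"dx":-7.1,"dy":-14,"dz":52.3,"ax":-4.4,"ay":-1.3,"az":1.2,"hand":0}]' 30
python3 - <<'E'
from hole import *
rel(O-R6[:,2]*(52.5+20),R6); t,T,w,im,P=measure(4); print(t,np.round(bot.get_obs()['joint_positions'],3))
f=grab('side')
a=cv2.resize(f['image'][130:175,325:375],(400,360),interpolation=2); b=cv2.resize(im[185:245,287:353],(396,360),interpolation=2)
cv2.imwrite('pics/c5.png',np.hstack([a,b])); np.savez('w5',im=im)
E
```

```text
clock: 11.9
ee_pos: [465.6, -195.5, 172.4]
orientation: [0.177, -0.683, 0.686, -0.177]
ft_force: [-0.3, -0.9, -0.1]
finger_gap: 0.167
shift [ 0.2 -0.2 -0. ] turn [ 0.   0.1 -0. ]
[ 465.60268025 -195.6336543   172.76454518] [ 0.396  0.12   0.052  2.328 -0.769  0.312 -0.437]
```

View pics/c5.png

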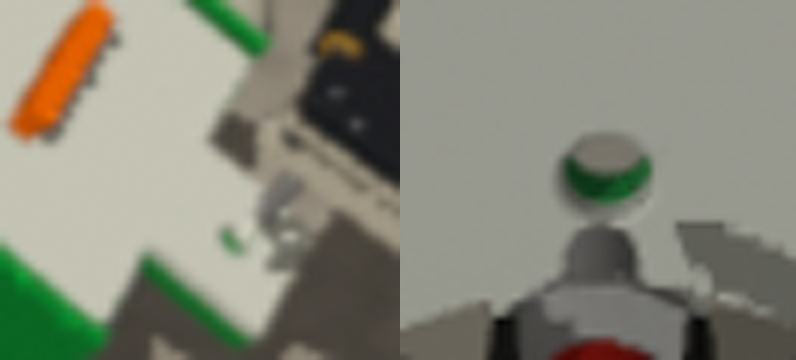

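The tip is at about (320.3,223) and the hole at about (321.5,214), with the tool on target. Next is the residual offset along the pin axis.

```bash
cat > m3.py <<'E'
from hole import *
t,T,w,im,P=measure(5); g=im.astype(np.float32).sum(-1)
Q=P[186:219,295:350].reshape(-1,3); Q=Q[np.isfinite(Q).all(-1)]; Q=Q[abs(Q[:,2]-np.median(Q[:,2]))<15]
for _ in range(5):
    cc=Q.mean(0); nn=np.linalg.svd(Q-cc,full_matrices=False)[2][2]; nn*=np.sign(nn[2]); Q=Q[abs((Q-cc)@nn)<3]
roi=g[198:222,300:345]; thr=385; b=(cv2.GaussianBlur(roi,(3,3),0)<thr).astype(np.uint8)
cs=max(cv2.findContours(b,cv2.RETR_EXTERNAL,cv2.CHAIN_APPROX_NONE)[0],key=cv2.contourArea); x,y,ww,hh=cv2.boundingRect(cs); (u,v),ax,_=cv2.fitEllipse(cv2.convexHull(cs)); u+=300; v+=198
hp=px2tool(w,u,v,plane=(nn,cc)); print('plane',cc,nn,'tilt',np.degrees(np.arccos(nn[2])),len(Q)); print('hole px',u,v,ax,(x+300,y+198,ww,hh),'tool',hp)
print('tip top edge',px2tool(w,320.3,222.7,zt=52.5)); print('col',g[216:232,320].astype(int)); print(bot.get_obs()['ft_force'])
E
python3 m3.py
```

```text
plane [  0.32569134 -10.74292248  71.48909125] [ 4.07060472e-04 -1.06913210e-01  9.94268274e-01] tilt 6.137450665492331 1675
hole px 320.00293731689453 214.07433700561523 (14.23043441772461, 16.60525894165039) (312, 207, 17, 15) tool [-1.30516338e+00  4.48453543e-02  7.26497626e+01]
tip top edge [-1.07284431e+00 -2.33626943e-02  5.25000000e+01]
col [ 98 114 188 280 324 327 281 229 219 220 220 220 220 219 219 231]
[-0.54661249  0.61915367  0.03087189]
```

```bash
python3 -m handwheel '[{"dx":0,"dy":-1.5,"dz":8,"ax":0,"ay":0,"az":0,"hand":0},{"dx":0,"dy":-1.5,"dz":16,"ax":0,"ay":0,"az":0,"hand":0},{"dx":0,"dy":-1.5,"dz":22,"ax":0,"ay":0,"az":0,"hand":0},{"dx":0,"dy":-1.5,"dz":26,"ax":0,"ay":0,"az":0,"hand":0},{"dx":0,"dy":-1.5,"dz":28,"ax":0,"ay":0,"az":0,"hand":0},{"dx":0,"dy":-1.5,"dz":28,"ax":0,"ay":0,"az":0,"hand":0}]' 30
python3 - <<'E'
from hole import *
rel(O-R6[:,2]*(52.5+20),R6); t,T,w,im,P=measure(4); print(t,np.round(bot.get_obs()['joint_positions'],3),bot.get_obs()['ft_force'])
f=grab('side')
a=cv2.resize(f['image'][130:175,325:375],(400,360),interpolation=2); b=cv2.resize(im[185:245,287:353],(396,360),interpolation=2)
cv2.imwrite('pics/c6.png',np.hstack([a,b]))
E
```

```text
clock: 12.9
ee_pos: [480.5, -195.8, 148.5]
orientation: [0.177, -0.683, 0.687, -0.177]
ft_force: [0.7, -0.3, 0.8]
finger_gap: 0.162
shift [ -0.1   1.3 -28.2] turn [ 0.   0.1 -0.1]
[ 480.44985206 -195.8577488   148.84798827] [ 0.443  0.189 -0.019  2.327 -0.902  0.25  -0.312] [0.12726886 0.10920711 0.05316287]
```

View pics/c6.png

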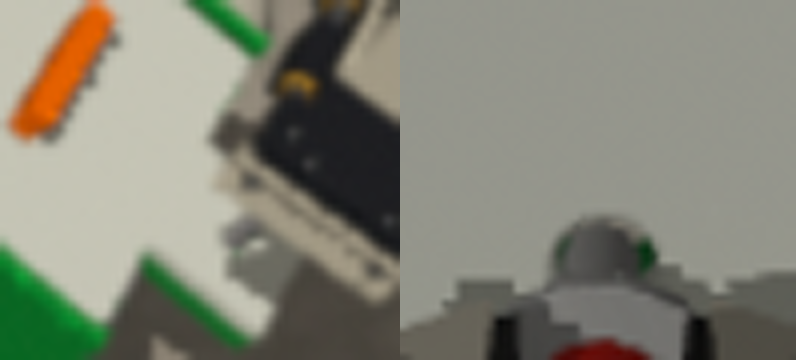

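The tip is inside the hole at (320,224), with the rim visible on both sides and no contact force. I'll press on home in two stages.

```bash
python3 -m handwheel '[{"dx":0,"dy":0,"dz":6,"ax":0,"ay":0,"az":0,"hand":0},{"dx":0,"dy":0,"dz":12,"ax":0,"ay":0,"az":0,"hand":0},{"dx":0,"dy":0,"dz":18,"ax":0,"ay":0,"az":0,"hand":0},{"dx":0,"dy":0,"dz":20,"ax":0,"ay":0,"az":0,"hand":0},{"dx":0,"dy":0,"dz":20,"ax":0,"ay":0,"az":0,"hand":0}]' 30
python3 -c "
from h import *
t,T=tool(); print((R.T@(t-O)).round(1),bot.get_obs()['ft_force'])"
python3 -m handwheel '[{"dx":0,"dy":0,"dz":5,"ax":0,"ay":0,"az":0,"hand":0},{"dx":0,"dy":0,"dz":10,"ax":0,"ay":0,"az":0,"hand":0},{"dx":0,"dy":0,"dz":13,"ax":0,"ay":0,"az":0,"hand":0},{"dx":0,"dy":0,"dz":13,"ax":0,"ay":0,"az":0,"hand":0}]' 30
python3 -c "
from h import *
t,T=tool(); print((R.T@(t-O)).round(1),bot.get_obs()['ft_force'],R.T@bot.get_obs()['ft_force'],np.degrees(np.arccos(-T[:,2]@Z)))"
```

```text
clock: 13.57
ee_pos: [490.2, -195.9, 131.5]
orientation: [0.177, -0.683, 0.687, -0.177]
ft_force: [-0.4, 0.3, -0.0]
finger_gap: 0.167
[ 4.1 -0.1 24.4] [-0.40672083  0.34400645 -0.04668057]
clock: 13.9
ee_pos: [496.5, -195.9, 120.0]
orientation: [0.177, -0.683, 0.687, -0.177]
ft_force: [-0.1, 0.4, -0.5]
finger_gap: 0.169
[ 2.7 -0.1 11.3] [-0.08385819  0.42600143 -0.5479105 ] [-0.38478866  0.42555962 -0.39943964] 5.993618611348881
```

```bash
python3 -m handwheel '[{"dx":0,"dy":0,"dz":1.5,"ax":0,"ay":0,"az":0,"hand":0},{"dx":0,"dy":0,"dz":3,"ax":0,"ay":0,"az":0,"hand":0},{"dx":0,"dy":0,"dz":4,"ax":0,"ay":0,"az":0,"hand":0},{"dx":0,"dy":0,"dz":4,"ax":0,"ay":0,"az":0,"hand":0}]' 30
python3 - <<'E'
from hole import *
t,T,w,im,P=measure(3); print((R.T@(t-O)).round(1),(R.T@bot.get_obs()['ft_force']).round(1))
f=grab('side')
a=cv2.resize(f['image'][130:175,325:375],(400,360),interpolation=2); b=cv2.resize(im[185:245,287:353],(396,360),interpolation=2)
cv2.imwrite('pics/c7.png',np.hstack([a,b]))
E
```

```text
clock: 14.23
ee_pos: [497.5, -196.0, 117.2]
orientation: [0.177, -0.682, 0.687, -0.178]
ft_force: [-15.4, 2.2, 22.0]
finger_gap: 0.167
[ 1.9 -0.2  8.6] [-1.2  1.9 25.3]
```

View pics/c7.png

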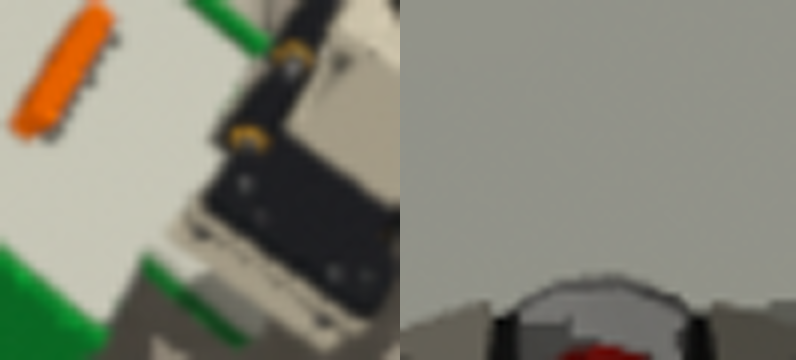

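The collar is down on the lid, with 25 N along the hole axis at the expected depth. Release and retreat.

```bash
python3 -m handwheel '[{"dx":0,"dy":0,"dz":-1,"ax":0,"ay":0,"az":0,"hand":20},{"dx":0,"dy":0,"dz":-1,"ax":0,"ay":0,"az":0,"hand":30},{"dx":0,"dy":0,"dz":-1,"ax":0,"ay":0,"az":0,"hand":45},{"dx":0,"dy":0,"dz":-1,"ax":0,"ay":0,"az":0,"hand":45},{"dx":0,"dy":0,"dz":-15,"ax":0,"ay":0,"az":0,"hand":45},{"dx":0,"dy":0,"dz":-40,"ax":0,"ay":0,"az":0,"hand":45},{"dx":0,"dy":0,"dz":-80,"ax":0,"ay":0,"az":0,"hand":45},{"dx":0,"dy":0,"dz":-110,"ax":0,"ay":0,"az":0,"hand":45}]' 30
python3 -m handwheel '[{"dx":0,"dy":0,"dz":-40,"ax":0,"ay":0,"az":0,"hand":45},{"dx":0,"dy":30,"dz":-70,"ax":0,"ay":0,"az":0,"hand":45},{"dx":0,"dy":30,"dz":-70,"ax":0,"ay":0,"az":0,"hand":45},{"dx":0,"dy":30,"dz":-70,"ax":0,"ay":0,"az":0,"hand":45}]' 30
python3 - <<'E'
from hole import *
t,T,w,im,P=measure(6)
f=grab('side')
a=cv2.resize(f['image'][120:175,320:375],(400,400),interpolation=2); b=cv2.resize(im[150:250,270:370],(400,400),interpolation=2)
cv2.imwrite('pics/c8.png',np.hstack([a,b]))
W=P@T.T+t; C_=(W-O)@R
hs=cv2.cvtColor(im,cv2.COLOR_BGR2HSV).astype(int); m=((hs[...,0]<8)|(hs[...,0]>172))&(hs[...,1]>150)&(hs[...,2]>60); m[:,:270]=0;m[:,370:]=0;m[:120]=0;m[260:]=0
Q=C_[m&np.isfinite(C_).all(-1)]; Q=Q[(abs(Q[:,:2])<25).all(-1)]; print(len(Q),np.percentile(Q,[3,50,97],0))
tp=Q[Q[:,2]>33]; print('top',len(tp),tp.mean(0)); s=[np.median(Q[(Q[:,2]>lo)&(Q[:,2]<lo+6)],0) for lo in range(4,34,6)]; print(np.round(s,1))
E
```

```text
clock: 15.1
ee_pos: [442.6, -196.0, 213.6]
orientation: [0.176, -0.682, 0.687, -0.177]
ft_force: [1.3, 0.3, 1.3]
finger_gap: 0.491
clock: 15.43
ee_pos: [381.8, -195.8, 261.9]
orientation: [0.177, -0.682, 0.687, -0.178]
ft_force: [0.3, 0.9, -0.6]
finger_gap: 0.489
242 [[-7.724429   -5.12035843 12.56364222]
 [ 0.86330976  1.19015966 37.86222537]
 [ 5.51941522  7.36145404 38.79766056]]
top 175 [-1.25539864  1.02588659 37.92879876]
[[ 5.   1.8  9.2]
 [ 4.7  1.2 14.5]
 [ 4.6  1.2 20.5]
 [ 4.5  1.2 25.4]
 [ 4.3  0.7 31.1]]
```

View pics/c8.png

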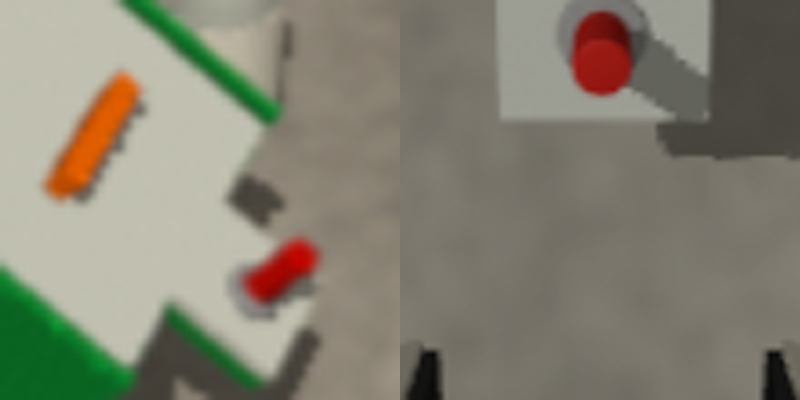

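The pin stands square in the tongue, its collar flat on the lid. The handle top is 37.9 mm above the lid (38 expected) and the axis tilt is about 2°. The gripper is clear, so I'll hand in.

```bash
python3 -c "
from h import *
o=bot.get_obs();print(o['clock'],o['ft_force']);print(bot.finish_job())"
```

```text
15.7833 [-0.51054855 -0.42881892 -0.92408993]
the job is handed in; nothing more can be done
None
```

The lid is shut, the red-handled pin is through tongue and lug with its collar on the lid, and I handed the job in at 15.8 s of the 59 s. No verdict was reported.

- **Lid:** I pushed the ridge with the shut fingers until the lid hit its stop. The position then stayed put while the force rose to about 20 N. After the push the tongue hole appeared at the lug hole's earlier pixel.
- **Pin:** I took it from its rest and pushed it in until about 25 N of axial force at the expected depth. Then I opened the gripper and backed well clear.
- **Last checks:**
  - The handle top stands 37.9 mm above the lid, against 38 mm if flush.
  - The pin's tilt is about 2°.
  - The axis offset measured about 1 mm in x and y.
  - The wrist force is about zero.

**What disagreed:**
- **First approach:** it stopped about 9 mm off because joint 5 was near its limit. I inserted the pin with the tool 6° more upright instead, and it squared itself on release.
- **Hole position:** the side and wrist cameras differed by about 2 mm. I used the wrist view.

**Not checked:** I did not re-measure the lid opening after inserting the pin. I also did not re-measure the bystanders; no contact with them showed up.

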